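Hang the castings basket on the drip stand and hold the cam lift at its top

TASK

Hang the wire basket by its handle on the two-pronged hook of the drip stand, keeping it upright, and let go of it. Only then swing the stand's cam lever up to its highest lift point, where the lever stands straight up, and finish while holding the lever there with the basket hanging free: it is sprung and falls back if released. Leave the plaster cast, the jar and the pot where they are.

Things in the scene. Friction and masses are not known exactly. Their poses are not given: they have to be found in the camera images.
- stand: Drip stand, fixed, at a different place and yaw each time. Dark steel base plate 170 (x) x 250 mm (y = -195 to +55), 12 thick; aluminium upright 187 mm high; shallow drip tray on the -y half. Origin on the bench under the vertical lift rod, z up. The hook is on its -y side, the lever on its +y side.
- hook: Two-pronged steel hook on the lift rod, moved straight up by the cam. Prongs: 8 mm round bars at x = -35 and +35 mm, pointing to -y. Origin midway between their lowest points, on the bars' centre lines, 235 mm above the bench with the lever at rest. Prongs rise gently to a cross bar (y = +99, z = +14 mm) and turn up to tips (y = -30, z = +24). Open above. Axes as the stand's.
- basket: Loose open steel wire basket, 124 (x) x 68 (y) x 38 mm, 0.13 to 0.25 kg, castings fixed in it. Origin under its floor's centre. Rigid arched handle of 8 mm round bar: legs at x = -60 and +60 mm, straight top bar along x, centre line 122 mm above the underside. Hung free, the top bar lies across both prongs at their lowest points, along the stand's x, either way round, 8 mm above the hook's origin.
- basket_bar (a point): Middle of the basket handle's top bar (on its centre line); axes parallel to the basket's.
- lever (a joint): Cam lever angle, rad, about the stand's y. 0: at rest on its stop, level, pointing to the stand's -x; grows as it swings up. The hook rests on the cam and is highest (28 mm up) at 1.57, lever straight up; beyond that (to 2.4) it sinks again. A return spring and the load always pull it towards 0 with about 2 to 5 N at the grip bar.
- lever_arm: Cam lever: eccentric dark disc, flat steel arm 110 mm long, black grip bar, turning together. Origin on the cam shaft, 85 mm above the bench over the stand's origin; the shaft runs along y (the stand's y). The arm runs along the lever's own -x, at y = 31 to 41 mm.
- lever_grip (a point): Grip point on the axis of the lever's black round grip bar (14 mm diameter), which sticks out sideways (+y) from the arm's end, y = 41 to 135 mm. In the lever's frame the point is at x = -110, y = 95 mm. It travels a 110 mm circle about the shaft: 85 mm above the bench at rest, 195 mm with the lever straight up. The bar can turn between the fingers.
- cast: Bystander: plaster tooth model, 55 x 62 x 25 mm, origin under its centre.
- jar: Bystander: amber jar, 52 mm diameter, 55 mm high, origin under its centre.
- pot: Bystander: small white ceramic pot, 68 mm diameter, 45 mm high, origin under its centre.
Mind the look-alikes: they are no part of the job. Of the things like the basket, leave any that is black, brown or pink; of the rest the larger one is meant.

How it is judged (in metres and radians):
On the way:
1. the basket hangs by its handle on both prongs, let go, with the lever still down (contact force between basket and hook above 0.5 N and contact force between basket and the fingers below 0.1 N and z of basket_bar in the frame of hook between 0 and 0.03 m and height (world z) of basket above 0.1 m and value of joint lever below 0.3 rad and x of basket_bar in the frame of hook between -0.03 and 0.03 m and y of basket_bar in the frame of hook between -0.03 and 0.06 m), for 0.2 s.
At the end, for the whole second after the job is handed in: The robot holds the lever (over 0.5 N) within 0.13 rad of straight up (1.44 to 1.70 rad); the basket hangs by its top bar across both prongs, within 17 degrees of upright, nearly still, its underside over 140 mm up, not touched by the robot (value of joint lever between 1.44 and 1.7 rad and (contact force between lever_arm and the fingers above 0.5 N or contact force between lever_arm and the arm above 0.5 N) and contact force between basket and hook above 0.5 N and contact force between basket and the fingers below 0.1 N and contact force between basket and the arm below 0.1 N and z of basket_bar in the frame of hook between 0 and 0.03 m and x of basket_bar in the frame of hook between -0.03 and 0.03 m and y of basket_bar in the frame of hook between -0.03 and 0.06 m and height (world z) of basket above 0.14 m and angle between basket's own z axis and vertical below 0.3 rad and linear speed of basket below 0.08 m/s); the arm keeps its last pose, push and grip.
It fails at once if the basket was tipped more than 40 degrees (angle between basket's own z axis and vertical above 0.7 rad).
It fails at once if a bystander was moved by more than 30 mm (distance of any of cast, jar, pot from where it was at the start of the episode above 0.03 m).
It also fails if it takes over 64 s, if anything falls off the work surface, if the arm or the gripper's body presses on something with over 40 N, if the wrist force passes 120 N, or if a joint passes its speed limit or range.

ROBOT

A 6-joint arm with a two-finger parallel gripper is mounted at the origin on the work surface. World frame = base frame: x ahead of the robot, y to its left, z up, the work surface at z = 0. Lengths are in mm, angles in degrees, forces in N, time in s.
With the tool pointing down it reaches from about 300 to 850 mm from the base axis. Payload 4.2 kg.
Tool frame: the origin (TCP) lies on the front face of the gripper's body, between the roots of the fingers; the fingertips stand 78 mm ahead of it and the grasp point (between the pads) lies 60 mm ahead of it; x points along the fingers, y is the direction in which the jaws open and shut, and the axes are right-handed (so a half turn about x gives the same grasp; the last joint's range is limited). The gripper opens to 91 mm and grips with 3 to 60 N. Pads are 32 mm wide; open, the fingers measure 118 mm over their backs; the gripper's body (76 mm by 178 mm) begins 60 mm behind the grasp point.
Start: joints at [-78.381, 18.312, 89.639, -0, 72.044, -1.146], TCP at [127.053, -560.796, 292.276] pointing down, gripper open.
Joint ranges: [-177.97, 177.97], [-48.28, 115.42], [12.27, 149.76], [-77.06, 257.06], [2.81, 150.46], [-146.56, 146.56]. Speed limits (degrees/s): [147.25, 147.25, 180, 180, 180, 180].

INTERFACE

Orientations are given as [roll, pitch, yaw] about the fixed x, y, z axes, in that order (R = Rz(yaw) Ry(pitch) Rx(roll)).
In Python, from workcell import status, viewer, env gives the robot as it stands. The module is installed in compiled form; this text tells all that it offers.
- The arm moves only by the tool move_arm, never from a script. Its argument "moves" is a list of rows, each a list of 3 entries, a list of its own where there are three numbers: the shift along the tool's x, y, z in cm, then the turn about the tool's x in rad, then the gripper's target within -1 to 1 (fully open at 1, half-way at 0, shut at -1). A call has 1 to 20 rows; each row is the pose to reach, as a shift and turn from the pose commanded when the call began, along the tool's axes at that moment; what a row does not reach only later rows make up. A row lasts 1/8 s, in which the tool goes at most 62.5 mm and 10.7 degrees, less where a joint would pass 70% of its speed; a pose out of reach is approached as far as the arm can. A call with a gripper value outside its range is refused whole. The fingers move at their own pace and stop on an object; "force" is the grip in N (left out, the last holds). Time passes only in rows, so rows that repeat a pose let the fingers close. It gives the time, the measured TCP pose, the force and the opening at its end, in the units of the state.
- status.state(): the state, without advancing time (a new reading comes with each control period).
- viewer.grab_frame(name): name is "scene" or "top"; returns the picture (400x640x3 uint8, red, green, blue); there is no depth.
- viewer.get_calibration(name): a dict with "camera_matrix" (3x3 intrinsics, pixels), "D" ([k1, k2, p1, p2, k3] as OpenCV has them; the pictures are not rectified), "eye" and "rotation" of the camera in the world. Camera axes: x right, y down, z forward; pixel columns grow to the right and rows downward; lengths in mm; the calibration is good to about 2 mm. A picture is of the moment at which its call begins. get_calibration takes no time and is no camera call.
- env.job_done(): hands the job in, once; it reports no verdict.
The state is a dict: "time_s": time; "qpos": joint angles; "qvel": joint speeds; "effort": joint torques, N m; "ee_pos": TCP position; "ee_rot": TCP orientation; "force": force on the tool from outside, world axes, zero at the start; "torque": the same for the moment, N m; "gripper_width": finger opening in mm.
Only numpy, scipy, OpenCV 4.12 (cv2) and the standard library are available. Lean on these libraries where they do the work, as an engineer would, in place of code of your own. Each camera call takes 0.05 s, during which the arm holds its last target.

## Working session

There is one attempt and no reset: what is moved stays moved. The work goes in short steps, Python scripts to look and compute and a tool call to move; the robot and the scene stay as the last step left them, time stands still between calls to the robot, and variables do not carry over. Pictures are saved under pics/ and viewed, and the job is handed in when it is done.

Besides the shell and the picture viewer there is one more tool, called after "Request:" by a JSON object that holds its "name" and its "arguments". move_arm: Moves the arm, as the interface text tells. Its arguments: {"type":"object","properties":{"moves":{"type":"array","items":{"type":"array"}},"force":{"type":"number"}},"required":["moves"]}

```bash
mkdir -p pics
python3 - <<'E'
from workcell import status, viewer, env
import cv2
print(status.state())
for n in("scene","top"):
    im=viewer.grab_frame(n); cv2.imwrite(f"pics/{n}0.png",im[:,:,::-1]); print(n,viewer.get_calibration(n))
E
```

```text
{'time_s': 0.0, 'qpos': array([-7.83822533e+01,  1.83499968e+01,  8.97080564e+01, -1.86146973e-03,
        7.20416908e+01, -1.14499076e+00]), 'qvel': array([-0.01890452, -0.01246505, -0.04446139, -0.04692614,  0.11468402,
        0.00758666]), 'effort': array([ 1.93845044e-03, -4.12456369e+01, -2.31970793e+01,  7.28410925e-02,
        4.55237261e-02, -1.50140963e-04]), 'ee_pos': array([ 126.95243739, -560.42687846,  291.4254495 ]), 'ee_rot': array([-90.1284862 ,  89.90024024, 102.63482676]), 'force': array([-0.37799062,  0.48586066, -0.28985963]), 'torque': array([0.01629504, 0.04391551, 0.01805414]), 'gripper_width': 91.37611534446359}
scene {'camera_matrix': array([[475.77726123,   0.        , 316.91104483],
       [  0.        , 475.77726123, 201.99645577],
       [  0.        ,   0.        ,   1.        ]]), 'D': array([-0.0347962,  0.       ,  0.       ,  0.       ,  0.       ]), 'eye': array([1195.53862332,  126.96114493, 1262.34739088]), 'rotation': array([-147.53168976,    0.81382882,  103.61033677])}
top {'camera_matrix': array([[485.78537448,   0.        , 320.20034831],
       [  0.        , 485.78537448, 192.95325116],
       [  0.        ,   0.        ,   1.        ]]), 'D': array([-0.05449206,  0.        ,  0.        ,  0.        ,  0.        ]), 'eye': array([ 315.84563635,  -49.98931485, 1783.59254075]), 'rotation': array([-1.73990221e+02,  2.26913757e-02, -8.82937684e+01])}
```

View pics/scene0.png

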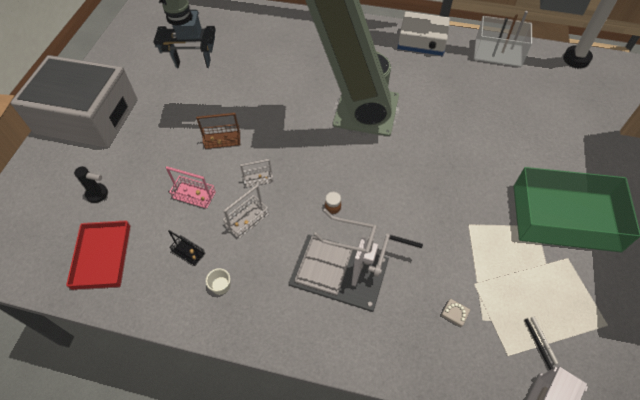

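View pics/top0.png

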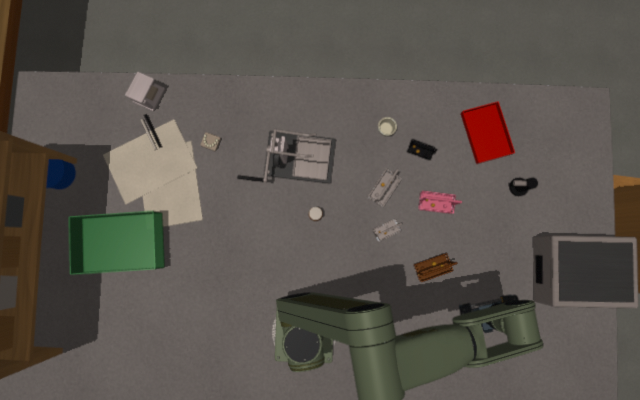

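The scene view shows the stand at about (345,265) with its lever bar at (405,241). The larger steel basket is at (245,212) and a smaller look-alike at (257,175). The jar is at (333,203), the pot at (218,282) and the cast at (455,312). I'll zoom in next.

Run:
```python
import cv2
a=cv2.imread("pics/scene0.png"); t=cv2.imread("pics/top0.png")
cv2.imwrite("pics/z1.png",cv2.resize(a[180:320,280:440],None,fx=5,fy=4.99,interpolation=cv2.INTER_CUBIC)[:600])
cv2.imwrite("pics/z2.png",cv2.resize(a[150:250,190:290],None,fx=6,fy=6,interpolation=cv2.INTER_CUBIC))
cv2.imwrite("pics/z3.png",cv2.resize(t[110:230,230:350],None,fx=5,fy=5,interpolation=cv2.INTER_CUBIC))
cv2.imwrite("pics/z4.png",cv2.resize(t[150:230,350:430],None,fx=6,fy=6,interpolation=cv2.INTER_CUBIC))
```

```text
(no output)
```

View pics/z1.png

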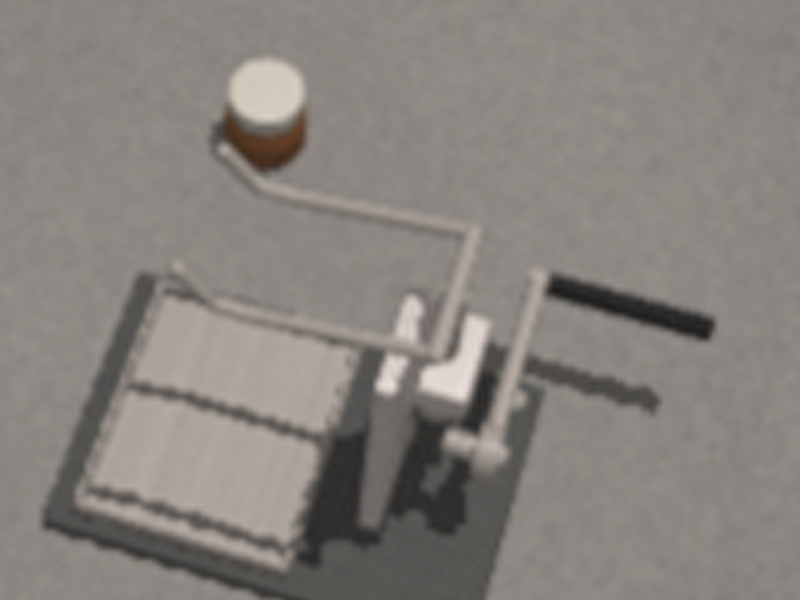

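View pics/z2.png

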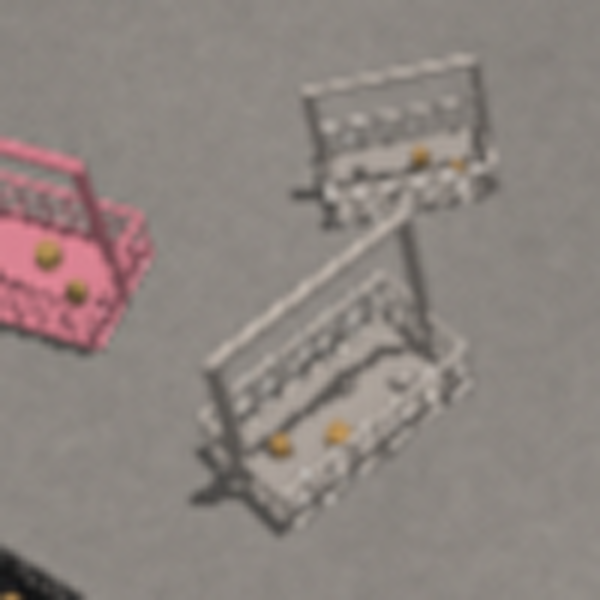

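View pics/z3.png

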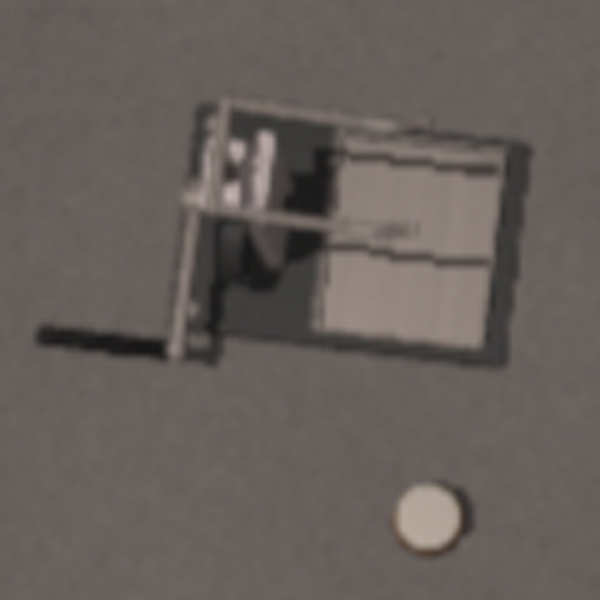

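View pics/z4.png

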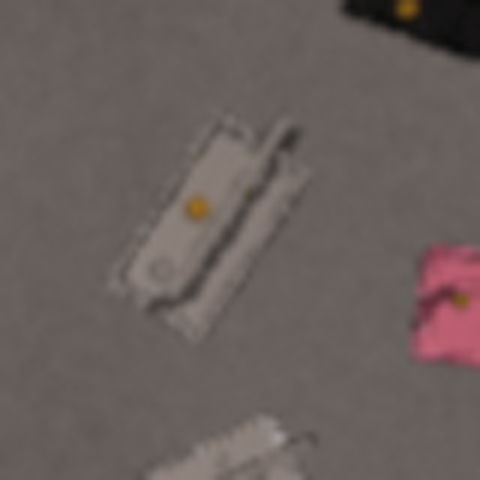

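```bash
cat > h.py <<'E'
import numpy as np, cv2
from scipy.spatial.transform import Rotation as R
from workcell import status, viewer, env
C={n:viewer.get_calibration(n) for n in("scene","top")}
def ray(n,p):
    c=C[n]; u=cv2.undistortPoints(np.array([[p]],float),c["camera_matrix"],c["D"])[0,0]
    d=R.from_euler("xyz",c["rotation"],degrees=True).as_matrix()@np.array([u[0],u[1],1.])
    return c["eye"],d/np.linalg.norm(d)
def onz(n,p,z):
    e,d=ray(n,p); return e+d*(z-e[2])/d[2]
def tri(ps,pt):
    e1,d1=ray("scene",ps);e2,d2=ray("top",pt)
    s=np.linalg.lstsq(np.c_[d1,-d2],e2-e1,rcond=None)[0]
    a=e1+d1*s[0];b=e2+d2*s[1]
    return (a+b)/2,np.linalg.norm(a-b)
def proj(n,P):
    c=C[n]; M=R.from_euler("xyz",c["rotation"],degrees=True).as_matrix().T
    return cv2.projectPoints(np.atleast_2d(np.array(P,float)),cv2.Rodrigues(M)[0],-M@c["eye"],c["camera_matrix"],c["D"])[0][:,0]
E
python3 - <<'E'
from h import *
np.set_printoptions(precision=1,suppress=True)
z1=lambda x,y:(280+(x+.5)/5-.5,180+(y+.5)/4.99-.5)
z2=lambda x,y:(190+(x+.5)/6-.5,150+(y+.5)/6-.5)
z3=lambda x,y:(230+(x+.5)/5-.5,110+(y+.5)/5-.5)
z4=lambda x,y:(350+(x+.5)/6-.5,150+(y+.5)/6-.5)
print("plate top",[onz("top",z3(*p),12)[:2] for p in((532,147),(507,365),(205,100))])
print("plate scene",[onz("scene",z1(*p),12)[:2] for p in((147,273),(45,520),(543,388))])
print("grip",[onz("scene",z1(*p),85) for p in((550,285),(712,328))],[onz("top",z3(*p),85) for p in((175,350),(40,335))])
print("crossbar",[onz("scene",z1(*p),249) for p in((473,233),(437,348))],[onz("top",z3(*p),249) for p in((187,198),(222,103))])
print("low", [onz("scene",z1(*p),235) for p in((262,187),(212,303))])
print("tips", [onz("scene",z1(*p),259) for p in((217,143),(176,268))])
print("bar",[onz("scene",z2(*p),122) for p in((213,368),(405,210))],[onz("top",z4(*p),122) for p in((150,300),(285,127))])
print("bask corners",[onz("top",z4(*p),38) for p in((225,118),(308,172),(195,338),(112,285))])
print("basktri",tri(z2(405,210),z4(285,127)),tri(z2(213,368),z4(152,300)))
print("jar top",onz("top",z3(428,517),55))
E
```

```text
plate top [array([705.3, -96.4]), array([541.7, -82.3]), array([733.9, 148. ])]
plate scene [array([543. , -73.6]), array([709.6, -90.9]), array([564.4, 168.4])]
grip [array([537.1, 159.7,  85. ]), array([543.6, 251.2,  85. ])] [array([536.1, 153.5,  85. ]), array([544. , 249.6,  85. ])]
crossbar [array([608.8, 114.1, 249. ]), array([674.6, 108.3, 249. ])] [array([613.4, 130.4, 249. ]), array([676.3, 110.4, 249. ])]
low [array([598.6,   6.3, 235. ]), array([668.3,  -3. , 235. ])]
tips [array([592.8, -18.1, 259. ]), array([666. , -21.1, 259. ])]
bar [array([ 581.7, -304.8,  122. ]), array([ 475.1, -243.7,  122. ])] [array([ 473.3, -231.6,  122. ]), array([ 575.8, -307.8,  122. ])]
bask corners [array([ 593.4, -284.3,   38. ]), array([ 561.9, -335.1,   38. ]), array([ 459.2, -268.3,   38. ]), array([ 489.7, -217.7,   38. ])]
basktri (array([ 548.8, -249.8,  232.6]), np.float64(82.46507485801892)) (array([ 505.4, -294.8,   11.5]), np.float64(107.63295445138947))
jar top [425.4 -28.2  55. ]
```

```bash
cat >> h.py <<'E'
def tool():
    s=status.state(); return np.array(s["ee_pos"]),R.from_euler("xyz",s["ee_rot"],degrees=True).as_matrix(),s
def plan(tcp,yaw):  # bar direction yaw (deg); tool z along the bar
    p,M,s=tool(); d=M.T@(np.array(tcp)-p)/10
    a=np.deg2rad(yaw); b=M.T@np.array([np.cos(a),np.sin(a),0])
    t=np.arctan2(-b[1],b[2]); t=(t+np.pi/2)%np.pi-np.pi/2
    print("shift cm",d.round(2),"turn",round(t,3),"q6",s["qpos"][5].round(1),"now",p.round(1),s["ee_rot"].round(1))
def stand(o,yaw,P):
    return np.array([o[0],o[1],0])+R.from_euler("z",yaw,degrees=True).apply(np.atleast_2d(P))
E
python3 - <<'E'
from h import *
o=(642.7,108);yaw=-5.2
P={"plate":[(-85,-195,12),(85,-195,12),(85,55,12),(-85,55,12)],"grip":[(-110,41,85),(-110,135,85)],"cross":[(-35,0,249),(35,0,249)],"low":[(-35,-100,235),(35,-100,235)],"tip":[(-35,-130,259),(35,-130,259)]}
for n in C:
    im=cv2.imread(f"pics/{n}0.png"); x0,y0=(280,180) if n=="scene" else (230,100)
    z=cv2.resize(im[y0:y0+140,x0:x0+160],None,fx=4,fy=4,interpolation=cv2.INTER_CUBIC)
    for k,v in P.items():
        for q in proj(n,stand(o,yaw,v)): cv2.circle(z,tuple(int(w) for w in ((q-[x0,y0]+.5)*4)),3,(0,0,255),1)
    b=[(527+t*60*np.cos(np.deg2rad(-32)),-274+t*60*np.sin(np.deg2rad(-32)),122) for t in(-1,0,1)]
    x0,y0=(190,150) if n=="scene" else (350,150)
    w=cv2.resize(im[y0:y0+100,x0:x0+100],None,fx=5,fy=5,interpolation=cv2.INTER_CUBIC)
    for q in proj(n,b): cv2.circle(w,tuple(int(v) for v in ((q-[x0,y0]+.5)*5)),3,(0,0,255),1)
    cv2.imwrite(f"pics/ov_{n}.png",z);cv2.imwrite(f"pics/ob_{n}.png",w)
p,M,s=tool();print(M.round(3)); plan((527,-274,262),-32)
E
```

```text
[[-0.     0.221 -0.975]
 [ 0.002 -0.975 -0.221]
 [-1.    -0.002 -0.   ]]
shift cm [  2.98 -19.09 -45.34] turn 0.781 q6 -1.1 now [ 127.  -560.5  291.5] [-90.3  89.9 102.4]
```

View pics/ov_scene.png

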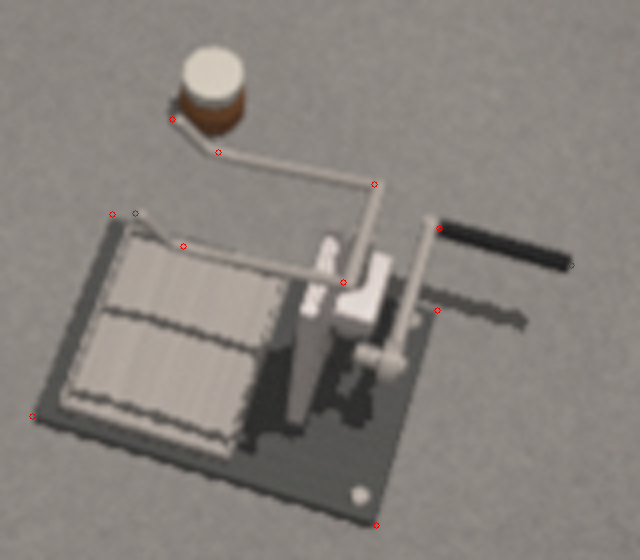

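View pics/ov_top.png

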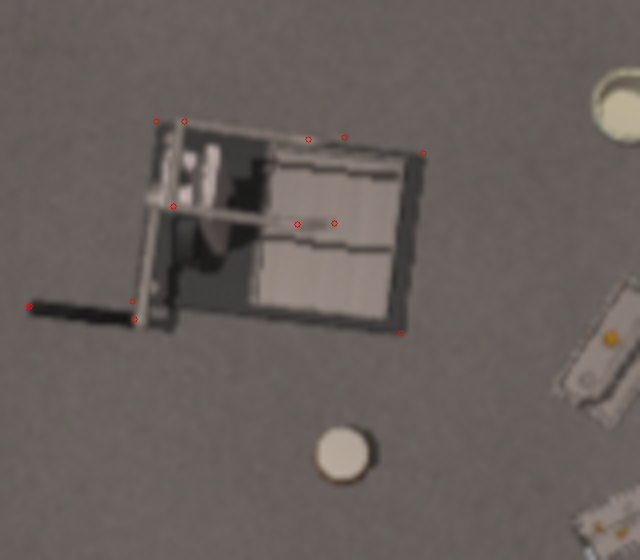

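View pics/ob_scene.png

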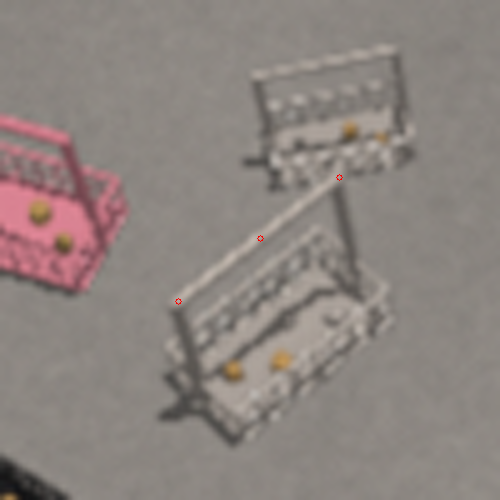

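View pics/ob_top.png

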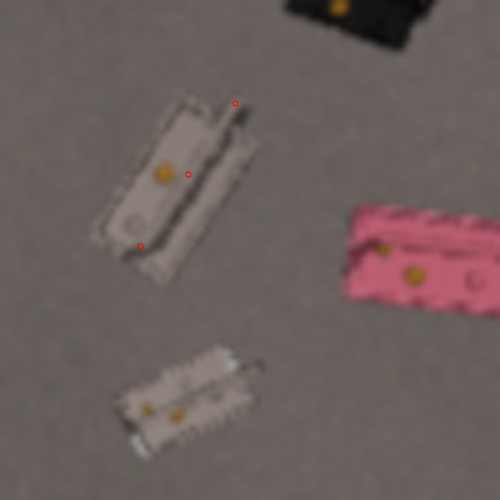

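The projected stand model points land on the plate, hook and grip in both views, and the bar points land on the basket handle. Next I move above the basket.

Request:
{"name": "move_arm", "arguments": {"moves": [[[1,-6,-14],0.25,1],[[2,-12,-28],0.5,1],[[3,-19,-45.3],0.78,1],[[3,-19,-45.3],0.78,1],[[3,-19,-45.3],0.78,1],[[3,-19,-45.3],0.78,1],[[3,-19,-45.3],0.78,1],[[3,-19,-45.3],0.78,1],[[3,-19,-45.3],0.78,1],[[3,-19,-45.3],0.78,1]], "force": 30}}

```text
time_s: 1.35
ee_pos: [526.8, -275.1, 261.6]
ee_rot: [30.8, 89.9, 179.0]
force: [-0.8, 0.9, 0.8]
gripper_width: 91.3
```

Run:
```python
from h import *
plan((527,-274,182),-32)
for n in("scene","top"):
    im=viewer.grab_frame(n)[:,:,::-1]; x0,y0=(190,130) if n=="scene" else (330,130)
    cv2.imwrite(f"pics/a_{n}.png",cv2.resize(im[y0:y0+120,x0:x0+120],None,fx=5,fy=5,interpolation=cv2.INTER_CUBIC))
```

```text
shift cm [ 7.96 -0.11  0.03] turn 0.003 q6 93.2 now [ 526.8 -275.1  261.6] [ 30.8  89.9 179. ]
```

View pics/a_scene.png

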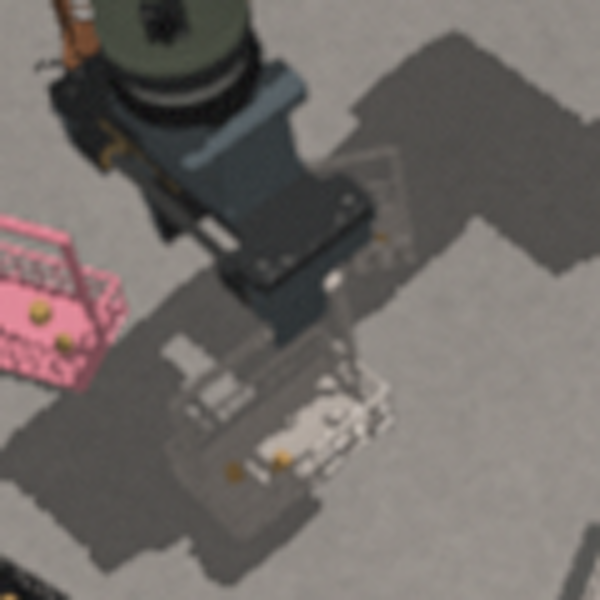

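The gripper sits over the handle, aligned across its bar. I'll descend and grip.

Request:
{"name": "move_arm", "arguments": {"moves": [[[3,-0.1,0],0,1],[[6,-0.1,0],0,1],[[8,-0.1,0],0,1],[[8,-0.1,0],0,1],[[8,-0.1,0],0,-1],[[8,-0.1,0],0,-1],[[8,-0.1,0],0,-1],[[8,-0.1,0],0,-1],[[8,-0.1,0],0,-1],[[8,-0.1,0],0,-1],[[8,-0.1,0],0,-1],[[8,-0.1,0],0,-1],[[8,-0.1,0],0,-1],[[8,-0.1,0],0,-1]], "force": 30}}

```text
time_s: 3.2
ee_pos: [527.4, -274.6, 182.2]
ee_rot: [118.8, 90.0, -93.2]
force: [-0.3, -0.3, -0.2]
gripper_width: 7.5
```

Run:
```python
from h import *
plan((527,-274,182),-32)
s=status.state();print(s["gripper_width"],s["force"])
im=viewer.grab_frame("scene")[:,:,::-1]; x0,y0=(190,130)
cv2.imwrite(f"pics/b_scene.png",cv2.resize(im[y0:y0+120,x0:x0+120],None,fx=5,fy=5,interpolation=cv2.INTER_CUBIC))
```

```text
shift cm [ 0.02 -0.03  0.07] turn 0.001 q6 93.3 now [ 527.4 -274.6  182.2] [118.8  90.  -93.2]
7.469145504506669 [-0.30509105 -0.32906267 -0.18056703]
```

View pics/b_scene.png

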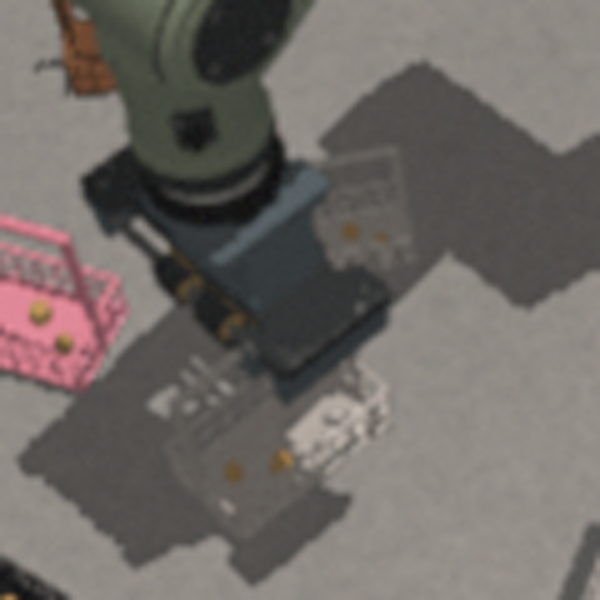

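Width 7.5 mm: the 8 mm bar is held. Lift.

Request:
{"name": "move_arm", "arguments": {"moves": [[[-1,0,0],0,-1],[[-3,0,0],0,-1],[[-5,0,0],0,-1],[[-7,0,0],0,-1],[[-9,0,0],0,-1],[[-11,0,0],0,-1],[[-13,0,0],0,-1],[[-15,0,0],0,-1],[[-16.5,0,0],0,-1],[[-16.5,0,0],0,-1],[[-16.5,0,0],0,-1]]}}

```text
time_s: 4.62
ee_pos: [527.1, -274.4, 346.4]
ee_rot: [7.0, 89.9, 155.1]
force: [-0.3, 0.2, -2.1]
gripper_width: 7.3
```

Run:
```python
from h import *
o=(642.7,108);yaw=-5.2
s=status.state();print(s["gripper_width"],s["force"],s["torque"])
h=stand(o,yaw,(0,-100,0))[0]; pre=stand(o,yaw,(0,-230,0))[0]; print(h,pre)
plan((pre[0],pre[1],347),yaw); plan((h[0],h[1],347),yaw)
im=viewer.grab_frame("scene")[:,:,::-1]; x0,y0=(190,110)
cv2.imwrite(f"pics/c_scene.png",cv2.resize(im[y0:y0+120,x0:x0+120],None,fx=5,fy=5,interpolation=cv2.INTER_CUBIC))
```

```text
7.345801173442952 [-0.30469139  0.24512036 -2.09639299] [ 0.06717238  0.01452794 -0.0402007 ]
[633.63674198   8.41156014   0.        ] [ 621.85450655 -121.05341168    0.        ]
shift cm [ -0.06 -18.03   0.06] turn -0.466 q6 93.3 now [ 527.1 -274.4  346.4] [  7.   89.9 155.1]
shift cm [ -0.05 -29.64   5.91] turn -0.466 q6 93.3 now [ 527.1 -274.4  346.4] [  7.   89.9 155.1]
```

View pics/c_scene.png

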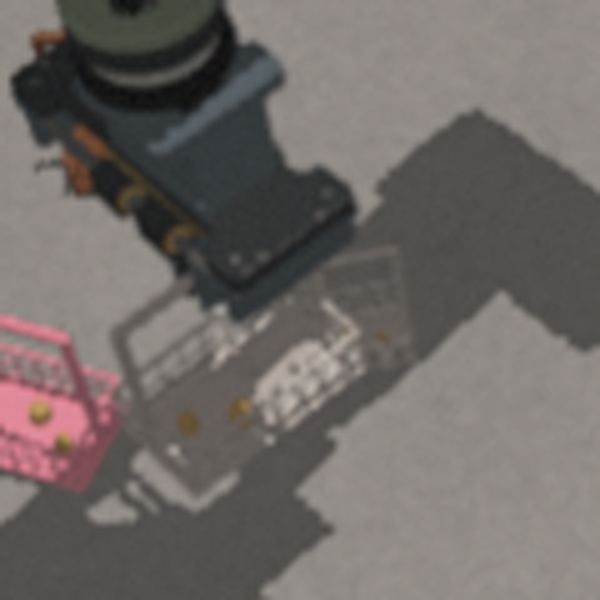

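The basket is lifted and upright. The wrist shows about 2 N, which fits its weight. Next is the pre-hook pose with the turn.

Request:
{"name": "move_arm", "arguments": {"moves": [[[0,-1,0],-0.03,-1],[[0,-3,0],-0.08,-1],[[0,-5,0],-0.13,-1],[[0,-7,0],-0.18,-1],[[0,-9,0],-0.23,-1],[[0,-11,0],-0.28,-1],[[0,-13,0],-0.34,-1],[[0,-15,0],-0.4,-1],[[0,-17,0],-0.44,-1],[[0,-18,0],-0.466,-1],[[0,-18,0],-0.466,-1],[[0,-18,0],-0.466,-1]]}}

```text
time_s: 6.18
ee_pos: [622.3, -122.2, 347.2]
ee_rot: [61.2, 90.0, -124.0]
force: [0.4, 1.2, -2.8]
gripper_width: 7.2
```

Run:
```python
from h import *
o=(642.7,108);yaw=-5.2
h=stand(o,yaw,(0,-100,0))[0]
s=status.state();print(s["gripper_width"],s["force"])
plan((h[0],h[1],347),yaw)
for n in("scene","top"):
    im=viewer.grab_frame(n)[:,:,::-1]; x0,y0=(240,140) if n=="scene" else (240,90)
    cv2.imwrite(f"pics/d_{n}.png",cv2.resize(im[y0:y0+140,x0:x0+180],None,fx=4,fy=4,interpolation=cv2.INTER_CUBIC))
```

```text
7.23081925478582 [ 0.38611026  1.24384035 -2.79433729]
shift cm [  0.02 -13.11   0.07] turn -0.001 q6 83.1 now [ 622.3 -122.2  347.2] [  61.2   90.  -124. ]
```

View pics/d_scene.png

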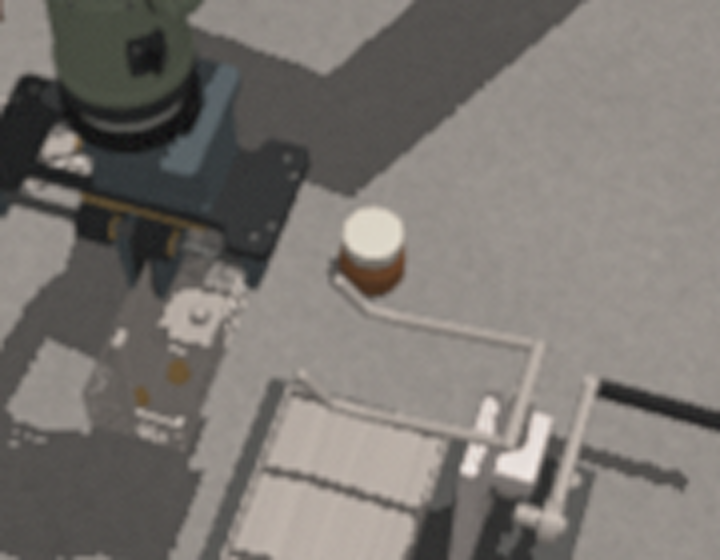

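View pics/d_top.png

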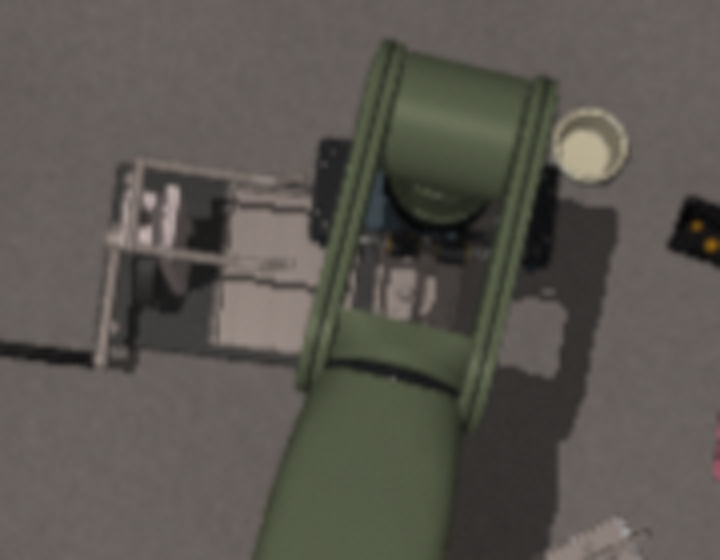

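Request:
{"name": "move_arm", "arguments": {"moves": [[[0,-1,0],0,-1],[[0,-2.5,0],0,-1],[[0,-4,0],0,-1],[[0,-5.5,0],0,-1],[[0,-7,0],0,-1],[[0,-8.5,0],0,-1],[[0,-10,0],0,-1],[[0,-11.5,0],0,-1],[[0,-12.5,0],0,-1],[[0,-13,0],0,-1],[[0,-13,0],0,-1],[[0,-13,0],0,-1]]}}

```text
time_s: 7.78
ee_pos: [634.4, 7.3, 347.2]
ee_rot: [91.9, 90.0, -93.4]
force: [0.2, -0.9, -1.3]
gripper_width: 7.1
```

Run:
```python
from h import *
o=(642.7,108);yaw=-5.2
h=stand(o,yaw,(0,-100,0))[0]
s=status.state();print(s["gripper_width"],s["force"])
plan((h[0],h[1],303),yaw)
for n in("scene","top"):
    im=viewer.grab_frame(n)[:,:,::-1]; x0,y0=(260,140) if n=="scene" else (220,90)
    cv2.imwrite(f"pics/e_{n}.png",cv2.resize(im[y0:y0+140,x0:x0+180],None,fx=4,fy=4,interpolation=cv2.INTER_CUBIC))
```

```text
7.1199718419824265 [ 0.16390827 -0.90776964 -1.33797739]
shift cm [ 4.42 -0.11  0.09] turn -0.001 q6 94.9 now [634.4   7.3 347.2] [ 91.9  90.  -93.4]
```

View pics/e_scene.png

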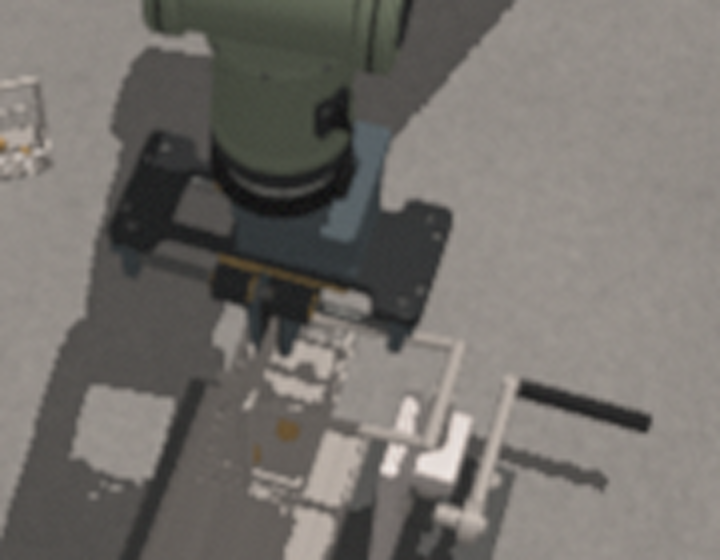

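Request:
{"name": "move_arm", "arguments": {"moves": [[[0.7,-0.1,0],0,-1],[[1.4,-0.1,0],0,-1],[[2.1,-0.1,0],0,-1],[[2.8,-0.1,0],0,-1],[[3.4,-0.1,0],0,-1],[[3.9,-0.1,0],0,-1],[[4.2,-0.1,0],0,-1],[[4.2,-0.1,0],0,-1],[[4.2,-0.1,0],0,-1],[[4.2,-0.1,0],0,-1]]}}

```text
time_s: 9.12
ee_pos: [634.6, 8.7, 305.5]
ee_rot: [177.5, 90.0, -7.7]
force: [0.8, -0.2, -1.4]
gripper_width: 7.7
```

Run:
```python
from h import *
s=status.state();print(s["gripper_width"],s["force"],s["torque"],s["ee_pos"])
for n in("scene","top"):
    im=viewer.grab_frame(n)[:,:,::-1]; x0,y0=(260,140) if n=="scene" else (220,90)
    cv2.imwrite(f"pics/f_{n}.png",cv2.resize(im[y0:y0+140,x0:x0+180],None,fx=4,fy=4,interpolation=cv2.INTER_CUBIC))
```

```text
7.6524493650274525 [ 0.82179413 -0.20586844 -1.43169503] [0.00907941 0.05880553 0.03132297] [634.60088468   8.69691957 305.50317735]
```

View pics/f_scene.png

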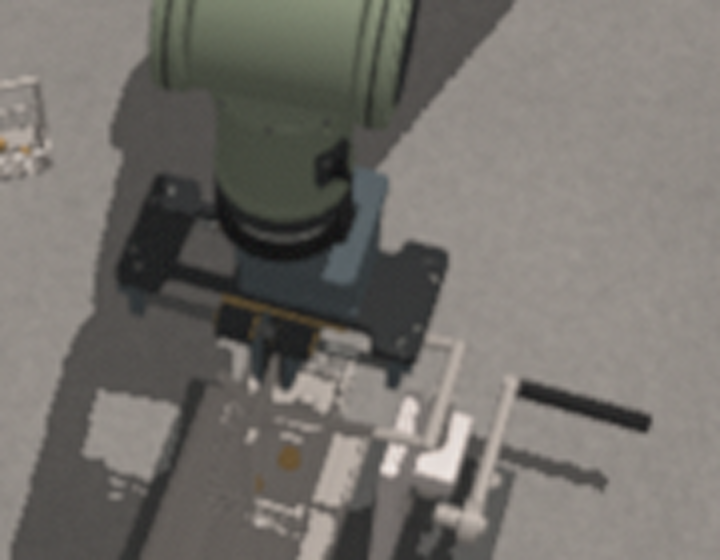

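View pics/f_top.png

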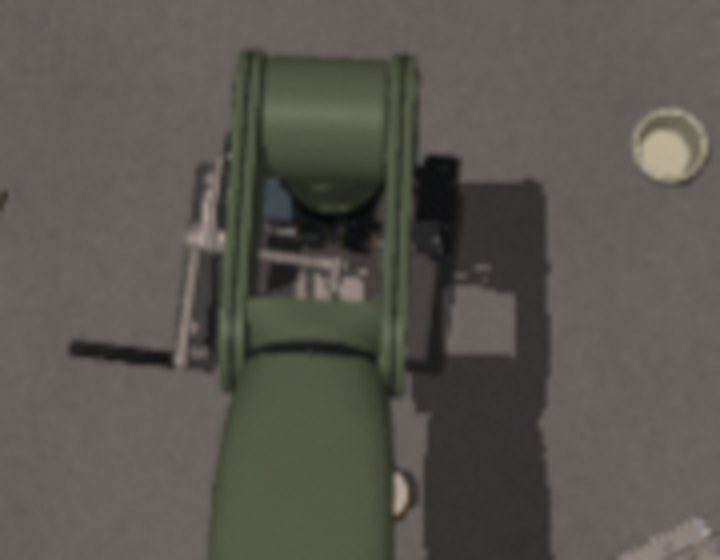

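Request:
{"name": "move_arm", "arguments": {"moves": [[[0.1,0,0],0,-1],[[0.2,0,0],0,-1],[[0.3,0,0],0,-1],[[0.3,0,0],0,-1],[[0.3,0,0],0,-1]]}}

```text
time_s: 9.85
ee_pos: [634.5, 8.7, 302.5]
ee_rot: [170.0, 90.0, -15.3]
force: [0.1, -0.1, -0.2]
gripper_width: 7.3
```

Request:
{"name": "move_arm", "arguments": {"moves": [[[0.1,0,0],0,-1],[[0.2,0,0],0,-1],[[0.2,0,0],0,-1],[[0.2,0,0],0,-1]]}}

```text
time_s: 10.35
ee_pos: [634.5, 8.7, 301.9]
ee_rot: [-177.4, 89.9, -2.6]
force: [-2.5, -0.3, 7.3]
gripper_width: 7.0
```

Contact: the wrist reads 7 N upward, at the expected height. I'll ease off 1 mm and open.

Request:
{"name": "move_arm", "arguments": {"moves": [[[-0.1,0,0],0,-1],[[-0.1,0,0],0,-1],[[-0.1,0,0],0,-0.6],[[-0.1,0,0],0,-0.6],[[-0.1,0,0],0,-0.6],[[-0.1,0,0],0,-0.6],[[-0.1,0,0],0,-0.6]]}}

```text
time_s: 11.22
ee_pos: [634.5, 8.7, 301.1]
ee_rot: [53.4, 90.0, -131.8]
force: [-1.0, 0.1, -0.7]
gripper_width: 18.2
```

Run:
```python
from h import *
s=status.state();print(s["gripper_width"],s["force"],s["torque"],s["ee_pos"])
for n in("scene",):
    im=viewer.grab_frame(n)[:,:,::-1]; x0,y0=(260,140) if n=="scene" else (220,90)
    cv2.imwrite(f"pics/g_{n}.png",cv2.resize(im[y0:y0+140,x0:x0+180],None,fx=4,fy=4,interpolation=cv2.INTER_CUBIC))
```

```text
18.208111716674505 [-0.97155552  0.13041894 -0.69828313] [0.07101395 0.01818285 0.00906917] [634.54635172   8.65724232 301.11111596]
```

View pics/g_scene.png

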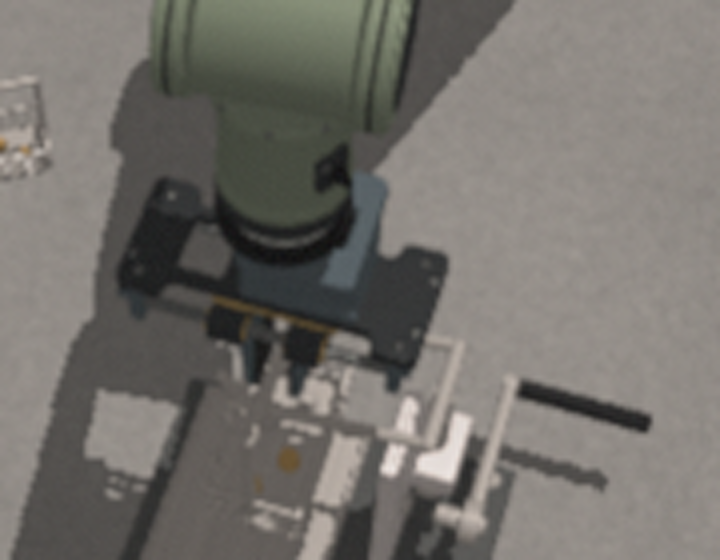

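The basket did not drop when released. I'll open wider (still clear of the cross bar), rise straight up, and check.

Request:
{"name": "move_arm", "arguments": {"moves": [[[0,0,0],0,0],[[0,0,0],0,0],[[-1,0,0],0,0],[[-3,0,0],0,0],[[-6,0,0],0,0],[[-10,0,0],0,0],[[-14,0,0],0,0],[[-14,-15,0],0,0],[[-14,-20,0],0,0],[[-14,-20,8],0,0],[[-14,-20,16],0,0],[[-14,-20,16],0,0],[[-14,-20,16],0,0]]}}

```text
time_s: 12.9
ee_pos: [490.2, 223.5, 443.3]
ee_rot: [-138.1, 89.9, 36.9]
force: [0.1, -0.4, -0.1]
gripper_width: 45.9
```

Run:
```python
from h import *
o=(642.7,108);yaw=-5.2
b=stand(o,yaw,[(-60,-100,243),(0,-100,243),(60,-100,243),(-62,-134,159),(62,-134,159),(62,-66,159),(-62,-66,159)])
for n in("scene","top"):
    im=viewer.grab_frame(n)[:,:,::-1]; x0,y0=(260,140) if n=="scene" else (220,90)
    z=cv2.resize(im[y0:y0+140,x0:x0+180],None,fx=4,fy=4,interpolation=cv2.INTER_CUBIC)
    for q in proj(n,b): cv2.circle(z,tuple(int(v) for v in ((q-[x0,y0]+.5)*4)),3,(0,0,255),1)
    cv2.imwrite(f"pics/i_{n}.png",z)
g=stand(o,yaw,(-110,95,0))[0];print(g); plan((g[0],g[1],340),yaw+90)
```

```text
[541.76281127 212.57860169   0.        ]
shift cm [10.25  0.56 -4.89] turn -1.57 q6 118.3 now [493.3 222.5 442.4] [-165.1   89.9    9.7]
```

View pics/i_scene.png

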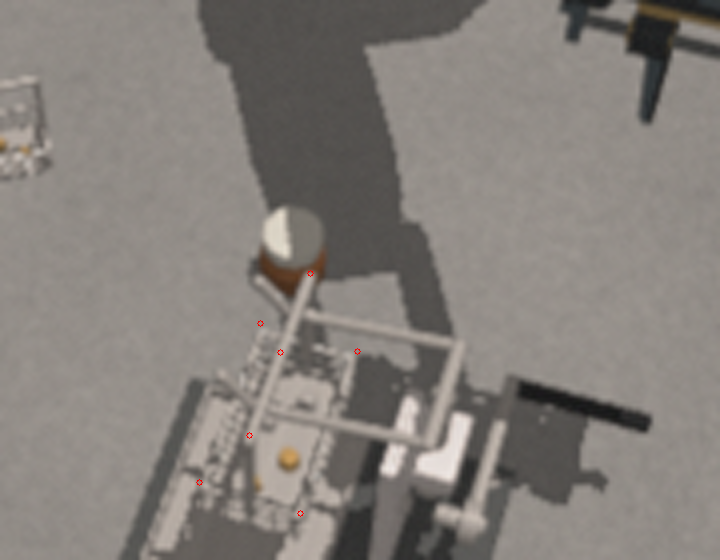

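View pics/i_top.png

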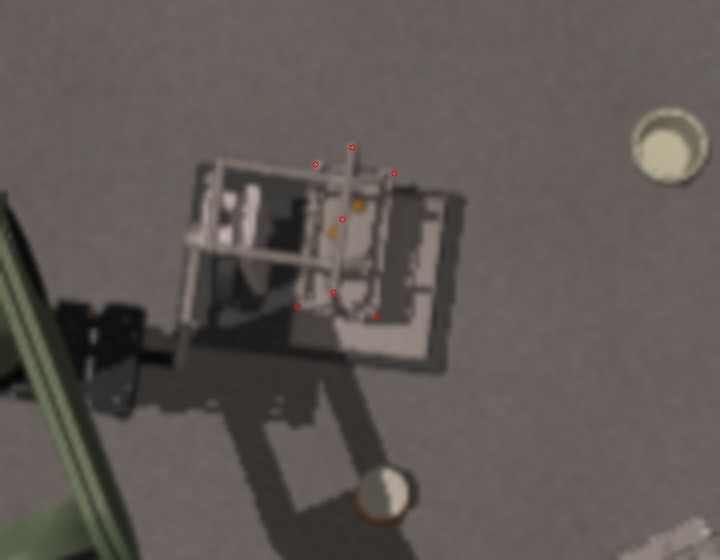

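The basket hangs as projected, with its top bar across both prongs. Next I go above the lever grip.

Request:
{"name": "move_arm", "arguments": {"moves": [[[0,0.3,-1],-0.18,1],[[0,0.3,-2],-0.36,1],[[1,0.3,-3],-0.54,1],[[2,0.4,-4],-0.72,1],[[4,0.5,-4.9],-0.9,1],[[6,0.5,-4.9],-1.08,1],[[8,0.5,-4.9],-1.26,1],[[10,0.5,-4.9],-1.44,1],[[14,0.5,-4.9],-1.57,1],[[17,0.5,-4.9],-1.57,1],[[17,0.5,-4.9],-1.57,1],[[17,0.5,-4.9],-1.57,1]]}}

```text
time_s: 14.5
ee_pos: [543.2, 212.8, 272.3]
ee_rot: [110.9, 89.9, 15.6]
force: [-0.6, -0.4, 0.7]
gripper_width: 91.5
```

Run:
```python
from h import *
o=(642.7,108);yaw=-5.2
g=stand(o,yaw,(-110,97,0))[0];plan((g[0],g[1],145),yaw+90)
print(tool()[1].round(3))
for n in("scene",):
    im=viewer.grab_frame(n)[:,:,::-1]; x0,y0=(300,140) if n=="scene" else (200,90)
    z=cv2.resize(im[y0:y0+140,x0:x0+180],None,fx=4,fy=4,interpolation=cv2.INTER_CUBIC)
    cv2.imwrite(f"pics/j_{n}.png",z)
```

```text
shift cm [12.73 -0.17 -0.15] turn -0.002 q6 25.6 now [543.2 212.8 272.3] [110.9  89.9  15.6]
[[ 0.002  0.996 -0.093]
 [ 0.001 -0.093 -0.996]
 [-1.     0.002 -0.001]]
```

View pics/j_scene.png

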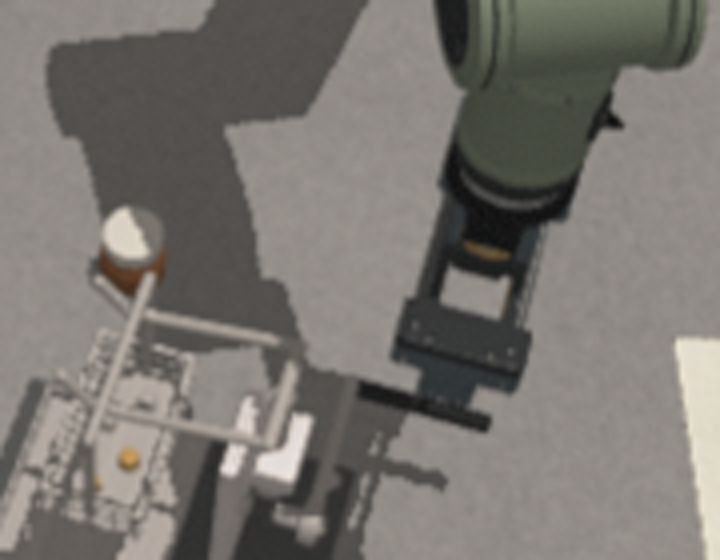

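The fingers straddle the grip bar. Descend and close.

Request:
{"name": "move_arm", "arguments": {"moves": [[[4,-0.2,-0.2],0,1],[[8,-0.2,-0.2],0,1],[[11,-0.2,-0.2],0,1],[[12.7,-0.2,-0.2],0,1],[[12.7,-0.2,-0.2],0,1],[[12.7,-0.2,-0.2],0,-1],[[12.7,-0.2,-0.2],0,-1],[[12.7,-0.2,-0.2],0,-1],[[12.7,-0.2,-0.2],0,-1],[[12.7,-0.2,-0.2],0,-1],[[12.7,-0.2,-0.2],0,-1],[[12.7,-0.2,-0.2],0,-1],[[12.7,-0.2,-0.2],0,-1],[[12.7,-0.2,-0.2],0,-1]], "force": 25}}

```text
time_s: 16.3
ee_pos: [541.9, 214.9, 144.5]
ee_rot: [93.1, 89.7, -2.2]
force: [5.5, -1.9, -2.3]
gripper_width: 13.0
```

Run:
```python
from h import *
s=status.state();print(s["gripper_width"],s["force"],s["torque"],s["ee_pos"])
a=np.linspace(0,1.57,19)[1:]
print(np.c_[-11*np.sin(a),11*(1-np.cos(a))].round(2).tolist())
```

```text
12.980545412471528 [ 5.52853211 -1.89036076 -2.28848071] [-0.38569326 -0.94431957 -0.00503038] [541.91760856 214.91936117 144.47166388]
[[-0.96, 0.04], [-1.91, 0.17], [-2.85, 0.37], [-3.76, 0.66], [-4.65, 1.03], [-5.5, 1.47], [-6.31, 1.99], [-7.07, 2.57], [-7.78, 3.22], [-8.42, 3.93], [-9.01, 4.69], [-9.52, 5.49], [-9.97, 6.35], [-10.33, 7.23], [-10.62, 8.15], [-10.83, 9.08], [-10.96, 10.03], [-11.0, 10.99]]
```

Width 13 mm: the grip bar is held. I'll swing along the arc, first half.

Request:
{"name": "move_arm", "arguments": {"moves": [[[-0.5,0,0],0,-1],[[-1,0,0],0,-1],[[-1.9,0.2,0],0,-1],[[-2.85,0.4,0],0,-1],[[-3.75,0.65,0],0,-1],[[-4.65,1,0],0,-1],[[-5.5,1.5,0],0,-1],[[-6.3,2,0],0,-1],[[-7.1,2.6,0],0,-1],[[-7.8,3.2,0],0,-1],[[-7.8,3.2,0],0,-1],[[-7.8,3.2,0],0,-1]]}}

```text
time_s: 17.8
ee_pos: [571.2, 212.3, 223.3]
ee_rot: [-99.2, 89.9, 165.6]
force: [-4.1, 1.1, -0.1]
gripper_width: 13.3
```

Run:
```python
from h import *
s=status.state();print(s["gripper_width"],s["force"],s["torque"],s["ee_pos"])
for n in("scene",):
    im=viewer.grab_frame(n)[:,:,::-1]; x0,y0=(280,140)
    cv2.imwrite(f"pics/k_{n}.png",cv2.resize(im[y0:y0+140,x0:x0+180],None,fx=4,fy=4,interpolation=cv2.INTER_CUBIC))
```

```text
13.330960905941195 [-4.0921065   1.10786527 -0.08721435] [0.26206861 0.89934152 0.00121076] [571.15315526 212.32958793 223.32148543]
```

View pics/k_scene.png

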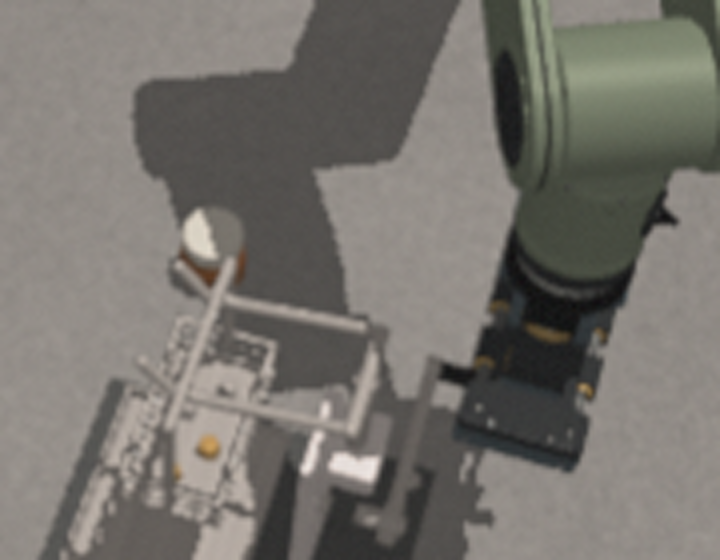

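Request:
{"name": "move_arm", "arguments": {"moves": [[[-0.6,0.7,0],0,-1],[[-1.2,1.5,0],0,-1],[[-1.7,2.3,0],0,-1],[[-2.15,3.15,0],0,-1],[[-2.5,4,0],0,-1],[[-2.8,4.9,0],0,-1],[[-3,5.9,0],0,-1],[[-3.15,6.8,0],0,-1],[[-3.2,7.4,0],0,-1],[[-3.2,7.8,0],0,-1],[[-3.2,7.8,0],0,-1],[[-3.2,7.8,0],0,-1],[[-3.2,7.8,0],0,-1]]}}

```text
time_s: 19.48
ee_pos: [650.0, 205.3, 257.1]
ee_rot: [109.9, 89.8, 14.6]
force: [-3.2, 0.6, 5.2]
gripper_width: 13.2
```

Run:
```python
from h import *
o=(642.7,108);yaw=-5.2
s=status.state();print(s["gripper_width"],s["force"],s["torque"],s["ee_pos"])
g=R.from_euler("z",-yaw,degrees=True).apply(s["ee_pos"]-np.array([*o,60]));print("grip in stand",g,np.arctan2(g[2]-85,-g[0]))
b=stand(o,yaw,[(-60,-100,271),(0,-100,271),(60,-100,271)])
for n in("scene","top"):
    im=viewer.grab_frame(n)[:,:,::-1]; x0,y0=(280,140) if n=="scene" else (200,90)
    z=cv2.resize(im[y0:y0+140,x0:x0+180],None,fx=4,fy=4,interpolation=cv2.INTER_CUBIC)
    for q in proj(n,b): cv2.circle(z,tuple(int(v) for v in ((q-[x0,y0]+.5)*4)),3,(0,0,255),1)
    cv2.imwrite(f"pics/l_{n}.png",z)
```

```text
13.223936894047016 [-3.18505507  0.60016436  5.2492374 ] [ 0.10703233  0.64670091 -0.02004669] [650.02747155 205.25979751 257.10769328]
grip in stand [ -1.5175918   97.5236226  197.10769328] 1.557260243196325
```

View pics/l_scene.png

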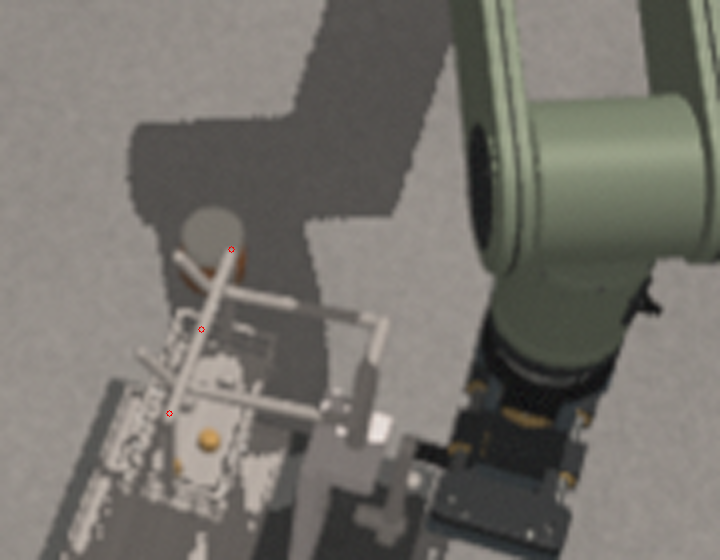

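View pics/l_top.png

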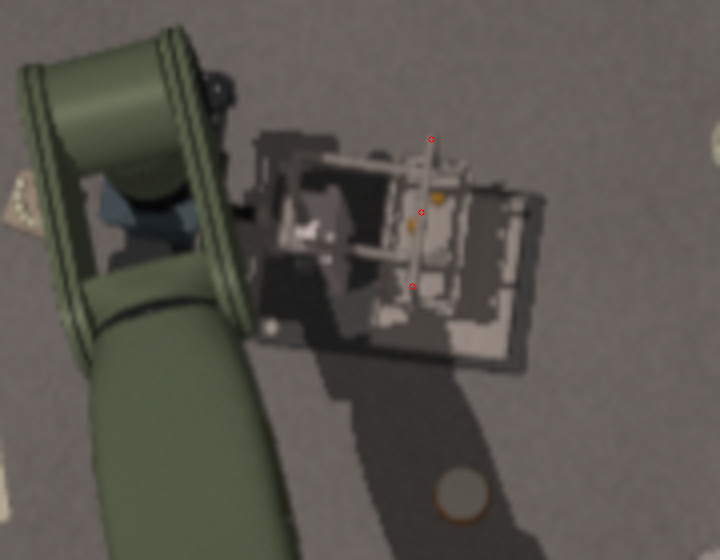

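Request:
{"name": "move_arm", "arguments": {"moves": [[[0.1,0.1,0],0,-1],[[0.1,0.1,0],0,-1],[[0.1,0.1,0],0,-1],[[0.1,0.1,0],0,-1],[[0.1,0.1,0],0,-1],[[0.1,0.1,0],0,-1],[[0.1,0.1,0],0,-1],[[0.1,0.1,0],0,-1]]}}

```text
time_s: 20.58
ee_pos: [651.0, 205.2, 257.0]
ee_rot: [111.1, 89.7, 15.9]
force: [-4.9, 1.5, 8.2]
gripper_width: 13.1
```

Run:
```python
from h import *
a=viewer.grab_frame("scene").astype(int)
s=status.state();print(s["gripper_width"],s["force"],s["ee_pos"])
b=viewer.grab_frame("scene").astype(int)
print("motion",np.abs(a-b)[200:300,290:370].mean())
env.job_done()
```

```text
13.426293116653575 [-4.8051467   0.701832    8.94778627] [650.96191926 205.23427471 256.95388713]
motion 0.895125
the job is handed in; nothing more can be done
```

I hung the larger steel basket on both prongs and let go of it with the lever still down. I then gripped the lever's grip bar, swung it to straight up and handed the job in at about 20.7 s, still holding it.

**Last checks:**
- **Lever:** about 1.56 rad, worked out from the tool position and my camera-measured stand pose, since the lever angle is not reported directly. The fingers were closed on the 14 mm grip bar at 13.4 mm. The wrist showed about 10 N from outside, somewhat above the 2 to 5 N expected from the lever.
- **Basket:** in both views the handle bar lies across both prongs, close to where the raised hook should put it, upright and clear of the gripper. Comparing two frames showed only a slight difference (mean 0.9 grey levels), so it looked nearly still.
- **Bystanders:** the arm's paths stayed clear of the cast, jar and pot. I did not measure their final positions.

No check failed.

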